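# Seat the clay globe in its drying nest, cover it and crate the glaze jars

## Robot

A 6-joint arm with a two-finger parallel gripper is mounted at the origin on the work surface. World frame = base frame: x ahead of the robot, y to its left, z up, the work surface at z = 0. Lengths are in m, angles in rad, forces in N, time in s.
With the tool pointing down it reaches from about 0.25 to 0.775 m from the base axis. Payload 4 kg.
Tool frame: the origin (TCP) lies midway between the tips of the shut fingers; the grasp point (between the pads) lies 19 mm behind it (robot.hold_point_z is the distance from the TCP to the grasp point, in m); z points along the fingers, y is the line along which they close (so a half turn about z gives the same grasp; the last joint's range is limited). The gripper opens to 94 mm and grips with 3 to 60 N. Pads are 16 mm wide; open, the fingers measure 119 mm over their backs; the gripper's body (75 mm by 177 mm) begins 78 mm behind the grasp point.
Start: joints at [-1.231, 0.087, 1.371, -0, 1.684, -0.103], TCP at [0.236, -0.497, 0.206] pointing down, gripper open.
Joint ranges: [-3.1, 3.1], [-0.76, 2.03], [0.27, 2.55], [-1.08, 4.22], [0.17, 2.65], [-2.57, 2.57]. Speed limits (rad/s): [2.79, 2.79, 3.14, 3.14, 3.14, 3.14].

## Interface

Orientations are given as [roll, pitch, yaw] about the fixed x, y, z axes, in that order (R = Rz(yaw) Ry(pitch) Rx(roll)).
In Python, from bench import readout, imaging, robot gives the robot as it stands.
- The arm moves only by the tool carry_out, never from a script. Its argument "motion" is text: rows parted by semicolons, each of 7 numbers parted by spaces: the shift along the tool's x, y, z each as a share of 200 mm, from -1 to 1, then the turn, a rotation vector about the tool's x, y, z each as a share of 120 degrees, from -1 to 1, then the opening, from 0 (shut) to 1 (fully open). A call has 1 to 12 rows; each row shifts and turns the commanded pose from where the row before left it, along the tool's axes as they then stand; what a row does not reach is not made up. A row lasts 1/8 s, in which the tool goes at most 62.5 mm and 10.7 degrees, less where a joint would pass 70% of its speed; a pose out of reach is approached as far as the arm can. A call with a number of a shift or a turn outside -1 to 1 is refused whole. A call with a gripper value outside its range is refused whole. The fingers move at their own pace and stop on an object; the grip force is fixed at half the most. Time passes only in rows, so rows that do not move let the fingers close. It gives the time, the measured TCP pose, the force, the opening and the grip force at its end, in the units of the state.
- readout.get_obs(): the state, without advancing time (a new reading comes with each control period).
- imaging.snapshot(name): name is "scene" or "top"; returns a dict with "pixels" (480x640x3 uint8, red, green, blue), "fx", "fy", "cx", "cy" (pixels), "R" (3x3) and "t" (3): a world point X has camera coordinates R X + t. Camera axes: x right, y down, z forward; pixel columns grow to the right and rows downward; lengths in m; the calibration is good to about 2 mm. A picture is of the moment at which its call begins. There is no depth.
- robot.close_job(): hands the job in; it is judged then, once.
The state is a dict: "time": time; "joint_positions": joint angles; "qvel": joint speeds; "joint_torque": joint torques, N m; "tool_pos": TCP position; "ee_rot": TCP orientation; "wrist_force": force on the tool from outside, world axes, zero at the start; "wrist_torque": the same for the moment, N m; "width": finger opening in m; "finger_force": force on a finger pad.
Only numpy, scipy, OpenCV 4.12 (cv2) and the standard library are available. Lean on these libraries where they do the work, as an engineer would, in place of code of your own. Each camera call takes 0.05 s, during which the arm holds its last target. There are 200 camera calls.

## Task

Slide the clear cover of the drying stand fully back, nudge the clay globe up its ramp until it drops home on the three points of the nest, then slide the cover fully shut over it. Put every glaze jar on the table upright into the divided wooden crate, one to a cell, standing on the crate's floor. The globe must not fall off the stand, and the clay rabbit and the clay snail must stay where they stand.

Things in the scene. Friction and masses are not known exactly. Their poses are not given: they have to be found in the camera images.
- stand: drying stand, fixed: plywood base 330 x 150 x 12 mm (local x -145 to +185). Origin on the table below the nest; local x runs up along the ramp to the nest, z up. Ramp: two 12 mm steel rails, axes at local y +-25 mm, rising 2 degrees towards +x. Two aluminium bars on posts (y +-62 to 74, x -60 to +185, top 130 mm high) carry the cover; before x -60 the ramp is open above
- ramp_foot (a point): globe's centre at rest at the low end of the ramp, where it starts and rolls back to if let go on the ramp: stand's local x -105, height 73 mm. It leans there on a low rubber post (38 mm high, 35 mm behind this point), so there is free space behind its middle
- nest (a point): where the globe's centre is when it sits on all three points of the nest: 72 mm above the table at the stand's local x = y = 0. The points are the two rail tips (x -18, axis height 28) and a brass post at x +47, 51 mm high. From the ramp the centre passes over the rail tips at 76 mm and drops about 4 mm to get there
- globe_center (a point): centre of the hollow glazed-clay globe (smooth, friction 0.3), terracotta with a white band: a ball 96 mm in diameter, 0.3 to 0.5 kg, too wide for the gripper, loose on the ramp. One to three newtons of push along the ramp at mid-height move it up; pushed much over 6 N once seated it could ride up the brass post
- globe: the same globe; this origin is fixed in the ball and turns with it (use the centre instead)
- cover (a joint): clear plastic cover with a blue frame, 120 (along the ramp) x 144 x 6 mm, its top 136 mm above the table, on a slide along the stand's local x: 0 = fully shut over the nest, 0.12 m = fully back (+x, clear of the nest). Stays where it is left; about 1.5 N moves it; solid stops at both ends
- cover_grip (a point): middle of the cover's blue handle, 156 mm above the table: an upright block 18 mm along the slide, 50 mm across, standing 34 mm above the cover (top at 170 mm); at the stand's local x = -42 mm when shut, +78 mm when fully back
- crate: wooden crate fixed to the table, 180 x 180 x 40 mm high outside, walls, cross dividers and floor 5 mm; four cells 82 mm square, centred at local x, y = +-44 mm. Origin under its centre on the table
- rabbit: small grey clay rabbit, about 60 mm wide and 85 mm high, soft: leave it alone (origin under its centre)
- snail: small grey clay snail, about 75 mm long and 65 mm high, soft: leave it alone (origin under its centre)
- jar1: blue glaze jar with a white lid, 58 mm in diameter up to 58 mm high, then a 50 mm lid, 70 mm high in all, 0.25 kg, standing on the table; origin at the centre of its underside, z up. May be absent
- jar2: green glaze jar with a white lid, 58 mm in diameter up to 58 mm high, then a 50 mm lid, 70 mm high in all, 0.25 kg, standing on the table; origin at the centre of its underside, z up. May be absent
- jar3: yellow glaze jar with a white lid, 58 mm in diameter up to 58 mm high, then a 50 mm lid, 70 mm high in all, 0.25 kg, standing on the table; origin at the centre of its underside, z up. May be absent
- jar4: red glaze jar with a white lid, 58 mm in diameter up to 58 mm high, then a 50 mm lid, 70 mm high in all, 0.25 kg, standing on the table; origin at the centre of its underside, z up. May be absent
- jar5: grey glaze jar with a white lid, 58 mm in diameter up to 58 mm high, then a 50 mm lid, 70 mm high in all, 0.25 kg, standing on the table; origin at the centre of its underside, z up. May be absent
Not all that is in view belongs to the job. What is shaped like the jar3 but orange, pink or turquoise is not meant.

How it is judged:
On the way, in this order (a step that is already met when the one before it is completed fails the run):
1. the cover has been slid fully back (within 15 mm of its rear stop) (value of joint cover above 0.105 m), for 0.2 s.
2. the globe rests in the nest (centre within 4 mm of the seated position) (distance between globe_center and nest below 0.004 m and linear speed of globe below 0.03 m/s), for 0.4 s.
3. the cover has been slid fully shut over it (within 5 mm of its stop) (value of joint cover below 0.005 m), for 0.2 s.
At the end, for the whole second after the job is handed in: the globe's centre is within 4 mm of the seated position and still; the cover is within 5 mm of fully shut; every jar present stands in a cell of the crate on its floor (underside less than 11 mm above the table, within 78 mm of the crate's centre along each side), upright within 7 degrees and still (all of step 2 and value of joint cover below 0.005 m and x of jar1 in the frame of crate between -0.078 and 0.078 m and y of jar1 in the frame of crate between -0.078 and 0.078 m and z of each of jar1, jar2, jar3, jar4, jar5 in the frame of crate below 0.011 m and angle between each of jar1, jar2, jar3, jar4, jar5's own z axis and vertical below 0.12 rad and linear speed of each of jar1, jar2, jar3, jar4, jar5 below 0.03 m/s and x of jar2 in the frame of crate between -0.078 and 0.078 m and y of jar2 in the frame of crate between -0.078 and 0.078 m and x of jar3 in the frame of crate between -0.078 and 0.078 m and y of jar3 in the frame of crate between -0.078 and 0.078 m and x of jar4 in the frame of crate between -0.078 and 0.078 m and y of jar4 in the frame of crate between -0.078 and 0.078 m and x of jar5 in the frame of crate between -0.078 and 0.078 m and y of jar5 in the frame of crate between -0.078 and 0.078 m); the robot touches nothing.
It fails at once if the globe falls off the stand's rails (its centre under 62 mm above the table) (height (world z) of globe_center below 0.062 m).
It fails at once if the clay rabbit or the clay snail is moved by more than 30 mm (distance of any of rabbit, snail from where it was at the start of the episode above 0.03 m).
Of jar1, jar2, jar3, jar4, jar5 only 3 to 4 are there at a start; the rules pass over those that are not, and their reading is None.
At some moment in a run one of jar1, jar2, jar3, jar4, jar5 may be knocked a few centimetres aside while the robot is not near it.
It also fails if it takes over 200 s, if anything falls off the work surface, if the arm or the gripper's body presses on something with over 40 N, if the wrist force passes 120 N, or if a joint passes its speed limit or range.

## Working session

There is one attempt and no reset: what is moved stays moved. The work goes in short steps, Python scripts to look and compute and a tool call to move; the robot and the scene stay as the last step left them, time stands still between calls to the robot, and variables do not carry over. Pictures are saved under pics/ and viewed, at most 14 in all, crops included, and the job is handed in when it is done.

Besides the shell and the picture viewer there is one more tool, called after ">>>" by a JSON object that holds its "op" and its "data". carry_out: Moves the arm, as the interface text tells. Its arguments: {"type":"object","properties":{"motion":{"type":"string"}},"required":["motion"]}

```bash
mkdir -p pics; python3 - <<'E'
from bench import readout, imaging, robot
import cv2,numpy as np
o=readout.get_obs();print({k:np.round(v,3) for k,v in o.items()})
for n in("scene","top"):
    s=imaging.snapshot(n);cv2.imwrite(f"pics/{n}0.png",s["pixels"][:,:,::-1])
    np.savez(f"{n}0.npz",**s)
    print(n,s["fx"],s["cx"],s["cy"],np.round(s["R"],3).tolist(),np.round(s["t"],3),-s["R"].T@s["t"])
E
```

```text
{'time': np.float64(0.0), 'joint_positions': array([-1.231,  0.088,  1.372,  0.   ,  1.684, -0.103]), 'qvel': array([-0.   , -0.001,  0.   ,  0.001, -0.001, -0.   ]), 'joint_torque': array([ 0.0000e+00, -3.4019e+01, -3.0242e+01,  7.2000e-02,  3.3000e-02,
       -0.0000e+00]), 'tool_pos': array([ 0.235, -0.496,  0.204]), 'ee_rot': array([-3.139, -0.   ,  0.443]), 'wrist_force': array([ 0.182, -0.132,  0.325]), 'wrist_torque': array([ 0.004, -0.002,  0.049]), 'finger_force': np.float64(0.0), 'width': np.float64(0.094)}
scene 468.09778742563196 315.9866648596606 243.10578338347727 [[-0.14, 0.99, 0.007], [0.851, 0.124, -0.511], [-0.507, -0.066, -0.859]] [ 0.092 -0.417  1.24 ] [0.99589203 0.04176205 0.85207081]
top 540.529164459906 318.9578085793682 247.37248844663674 [[-0.022, -1.0, -0.001], [-0.997, 0.022, -0.076], [0.076, -0.001, -0.997]] [-0.016  0.564  1.103] [ 0.47817253 -0.02657208  1.14282828]
```

View pics/scene0.png

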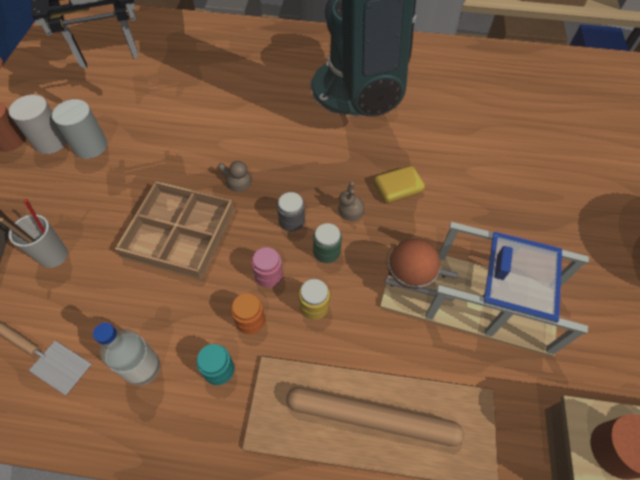

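View pics/top0.png

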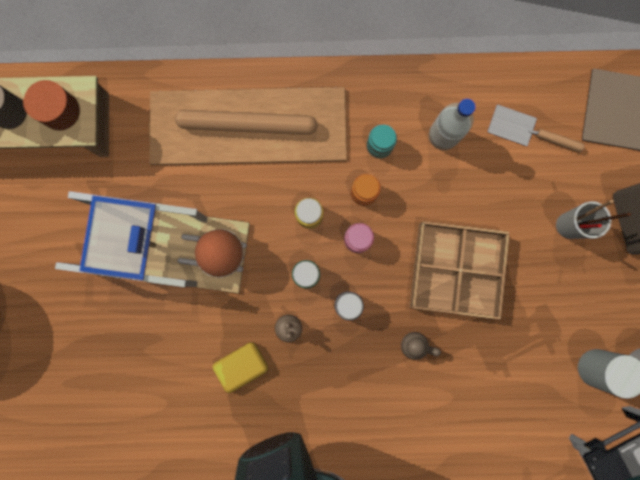

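The scene view shows the crate (177,228), grey jar (291,210), green jar (327,242), yellow jar (314,299), the snail (237,175), the rabbit (350,205), and the globe (415,262) at the foot of the ramp. The cover handle is at (505,263). In the top view the stand's +x points left (world +y), the globe is at (219,253), the handle at (136,240) and the crate at (461,271). There are three jars, and the pink, orange and turquoise ones are distractors.

```bash
cat > h.py <<'E'
import numpy as np, cv2
from bench import readout, imaging, robot
def snap(n):
    return imaging.snapshot(n)
def ray(s,px):
    d=np.array([(px[0]-s["cx"])/s["fx"],(px[1]-s["cy"])/s["fy"],1.]); R=np.array(s["R"]);
    d=R.T@d; return -R.T@np.array(s["t"]), d/np.linalg.norm(d)
def plane(s,px,z):
    c,d=ray(s,px); return c+d*(z-c[2])/d[2]
def tri(s1,p1,s2,p2):
    c1,d1=ray(s1,p1);c2,d2=ray(s2,p2)
    k=np.linalg.lstsq(np.c_[d1,-d2],c2-c1,rcond=None)[0]
    a,b=c1+k[0]*d1,c2+k[1]*d2
    return (a+b)/2,np.linalg.norm(a-b)
def proj(s,X):
    c=np.array(s["R"])@X+np.array(s["t"]); return np.array([s["fx"]*c[0]/c[2]+s["cx"],s["fy"]*c[1]/c[2]+s["cy"]])
def blob(s,lo,hi,box=None,amin=15):
    hsv=cv2.cvtColor(np.ascontiguousarray(s["pixels"]),cv2.COLOR_RGB2HSV)
    m=cv2.inRange(hsv,np.array(lo),np.array(hi))
    if box: q=np.zeros_like(m);q[box[1]:box[3],box[0]:box[2]]=255;m&=q
    n,l,st,c=cv2.connectedComponentsWithStats(m)
    return sorted([(int(st[i,4]),tuple(np.round(c[i],1)),st[i,:4].tolist()) for i in range(1,n) if st[i,4]>=amin],key=lambda t:-t[0])
E
python3 - <<'E'
from h import *
S=dict(np.load("scene0.npz"));T=dict(np.load("top0.npz"))
bx={"S":(260,180,345,330),"T":(290,190,375,325)}
for n,s in(("S",S),("T",T)):
    print(n,"white",blob(s,(0,0,140),(179,60,255),bx[n]))
    print(n,"blue",blob(s,(105,120,50),(130,255,255),(420,220,600,350) if n=="S" else (60,180,260,300)))
    print(n,"globe",blob(s,(0,110,40),(12,255,255),(380,220,450,300) if n=="S" else (185,220,255,290)))
a=cv2.resize(T["pixels"][180:305,45:265],None,fx=3.5,fy=3.5,interpolation=cv2.INTER_CUBIC)[:,:,::-1]
cv2.imwrite("pics/c1.png",a)
a=cv2.resize(S["pixels"][215:360,375:595],None,fx=3.5,fy=3.5,interpolation=cv2.INTER_CUBIC)[:,:,::-1]
cv2.imwrite("pics/c2.png",a)
a=np.hstack([cv2.resize(T["pixels"][215:325,405:515],None,fx=3.5,fy=3.5,interpolation=cv2.INTER_CUBIC),cv2.resize(S["pixels"][175:285,110:240],None,fx=3.1,fy=3.5,interpolation=cv2.INTER_CUBIC)])[:,:,::-1]
cv2.imwrite("pics/c3.png",a)
E
```

```text
S white [(528, (np.float64(314.0), np.float64(290.9)), [301, 279, 27, 25]), (414, (np.float64(327.4), np.float64(233.5)), [316, 223, 24, 22]), (378, (np.float64(290.4), np.float64(201.5)), [279, 192, 24, 20])]
S blue [(926, (np.float64(525.0), np.float64(280.2)), [485, 233, 76, 88]), (234, (np.float64(505.6), np.float64(259.4)), [500, 247, 12, 26])]
S globe [(2540, (np.float64(415.6), np.float64(253.8)), [380, 220, 69, 65]), (62, (np.float64(382.5), np.float64(273.6)), [380, 264, 8, 21]), (36, (np.float64(391.0), np.float64(236.1)), [388, 230, 7, 13]), (24, (np.float64(395.5), np.float64(224.3)), [391, 222, 9, 7])]
T white [(495, (np.float64(349.1), np.float64(305.8)), [337, 294, 25, 25]), (482, (np.float64(305.3), np.float64(273.5)), [293, 262, 25, 24]), (467, (np.float64(308.5), np.float64(210.5)), [297, 199, 24, 24])]
T blue [(820, (np.float64(116.2), np.float64(237.3)), [81, 197, 74, 82]), (208, (np.float64(133.9), np.float64(238.8)), [129, 226, 11, 26])]
T globe [(1731, (np.float64(218.2), np.float64(252.3)), [195, 229, 48, 47]), (27, (np.float64(251.2), np.float64(263.8)), [249, 259, 6, 12]), (21, (np.float64(245.8), np.float64(274.4)), [243, 269, 8, 10]), (18, (np.float64(249.9), np.float64(250.7)), [247, 248, 7, 7]), (17, (np.float64(251.4), np.float64(280.8)), [246, 278, 9, 7])]
```

View pics/c1.png

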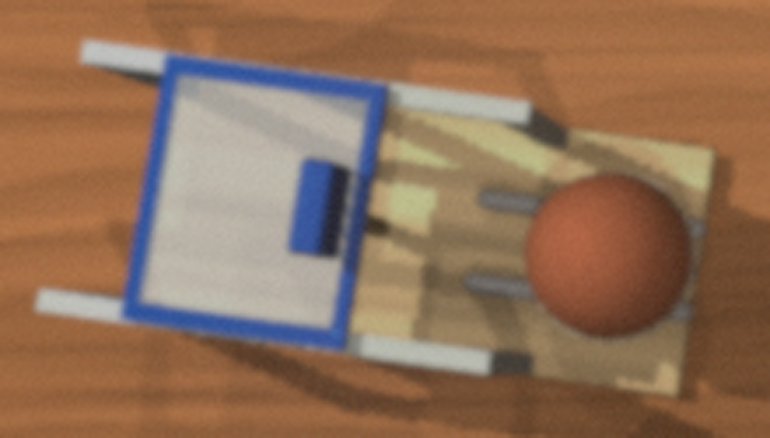

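View pics/c2.png

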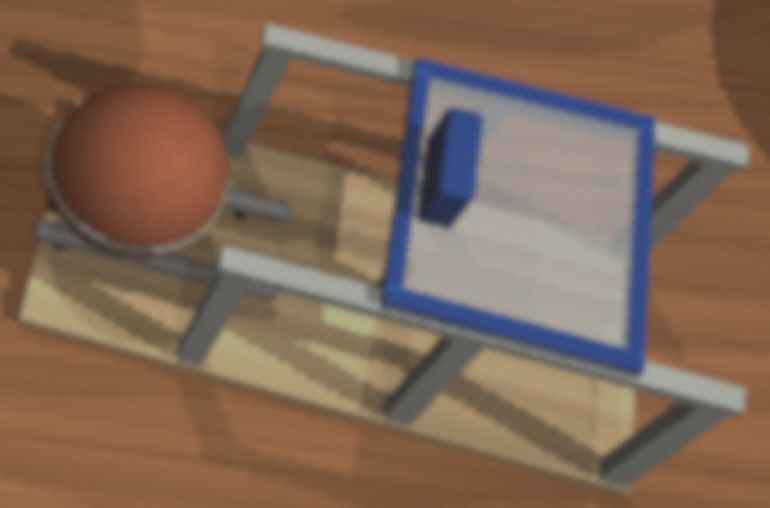

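View pics/c3.png

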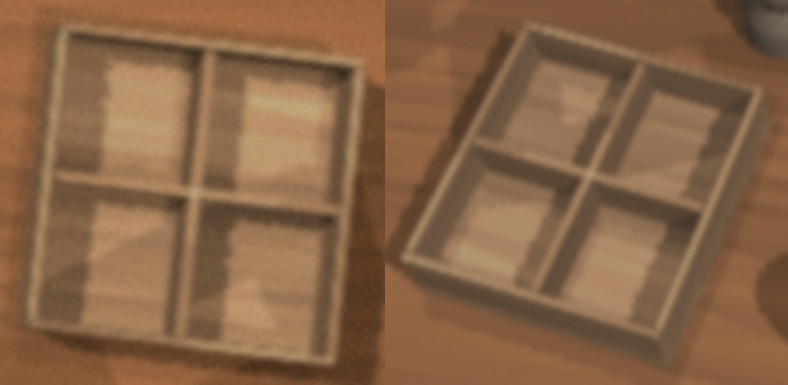

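In the top crop the stand's bar ends are at (530,112), (490,363), (82,51) and (38,300), and the cover is about 30 mm short of its rear stop, with a gap of bar behind it. The scene crop shows the same ends at (267,35), (226,262), (747,155) and (743,399). The crate's top corners and its centre cross are clear in both views.

```bash
cat > m.py <<'E'
from h import *
S=dict(np.load("scene0.npz"));T=dict(np.load("top0.npz"))
u=lambda p,ox,oy,fx=3.5,fy=3.5,x0=0:((p[0]-x0+.5)/fx-.5+ox,(p[1]+.5)/fy-.5+oy)
tb=[u(p,45,180) for p in[(530,112),(490,363),(82,51),(38,300)]]
sb=[u(p,375,215) for p in[(226,262),(267,35),(743,399),(747,155)]]
loc=np.array([[-60,-68],[-60,68],[185,-68],[185,68]])/1000.
P=[]
for a,b in zip(tb,sb):
    X,e=tri(T,a,S,b);P.append(X);print("bar",X.round(4),round(e,4),plane(T,a,.13).round(4)[:2],plane(S,b,.13).round(4)[:2])
def fit(loc,W):
    l=loc-loc.mean(0);w=W-W.mean(0);a=np.arctan2((l[:,0]*w[:,1]-l[:,1]*w[:,0]).sum(),(l*w).sum())
    R=np.array([[np.cos(a),-np.sin(a)],[np.sin(a),np.cos(a)]]);t=W.mean(0)-R@loc.mean(0)
    return a,t,np.abs(loc@R.T+t-W).max()
W=np.array([(plane(T,a,.13)+plane(S,b,.13))[:2]/2 for a,b in zip(tb,sb)])
print("stand",fit(loc,W),fit(loc,np.array(P)[:,:2]))
a,t,_=fit(loc,W);R=np.array([[np.cos(a),-np.sin(a)],[np.sin(a),np.cos(a)]])
X,e=tri(T,u((321,160+47),45,180),S,u((462,152),375,215));print("handle top",X,e,"local",R.T@(X[:2]-t))
print("handle top plane .17: T",R.T@(plane(T,u((313,206),45,180),.17)[:2]-t),"S",R.T@(plane(S,u((462,152),375,215),.17)[:2]-t))
X,e=tri(T,(218.2,252.3),S,u((138,167),375,215));print("globe",X,e,R.T@(X[:2]-t))
for n,p,q in(("yel",(308.5,210.5),(314,290.9)),("grn",(305.3,273.5),(327.4,233.5)),("gry",(349.1,305.8),(290.4,201.5))):
    X,e=tri(T,p,S,q);print(n,X.round(4),round(e,4),plane(T,p,.07).round(4)[:2],plane(S,q,.067).round(4)[:2])
tc=[u(p,405,215) for p in[(63,28),(362,65),(333,360),(28,325),(195,191)]]
sc=[u(p,110,175,3.1,3.5,385) for p in[(403,260),(527,27),(760,92),(660,333),(590,174)]]
# top order: far-left(+x,+y), far-right(+x,-y), near-right, near-left ; scene: top of picture is near robot
order=[3,0,1,2,4]
for i,j in enumerate(order):
    X,e=tri(T,tc[i],S,sc[j]);print("crate",X.round(4),round(e,4),plane(T,tc[i],.04).round(4)[:2],plane(S,sc[j],.04).round(4)[:2])
for n,pt,ps in(("pink",(360,230),(267,258)),("orange",(365,182),(247,305)),):
    print(n,plane(T,pt,.07)[:2])
E
python3 m.py
```

```text
bar [0.6284 0.2059 0.125 ] 0.0035 [0.6276 0.203 ] [0.6307 0.2065]
bar [0.4929 0.2269 0.1266] 0.0021 [0.4928 0.2249] [0.4951 0.2271]
bar [0.6663 0.4458 0.1288] 0.0 [0.6661 0.4452] [0.6669 0.4451]
bar [0.5319 0.4681 0.1281] 0.0003 [0.5317 0.467 ] [0.5331 0.4671]
stand (np.float64(1.4139676044903426), array([0.57072938, 0.27400502]), np.float64(0.000956817089464157)) (np.float64(1.4121721285647286), array([0.56998737, 0.27493374]), np.float64(0.0010817345937150225))
handle top [0.57517196 0.30642444 0.16697506] 0.006383589321379031 local [0.03271543 0.00067542]
handle top plane .17: T [0.03246648 0.00065652] S [ 0.03514635 -0.00040457]
globe [0.55349186 0.17159566 0.07623933] 0.0003024507750766257 [-0.10384482  0.001031  ]
yel [ 0.6343 -0.0079  0.0662] 0.0008 [ 0.6339 -0.0084] [ 0.6346 -0.0075]
grn [0.5081 0.0008 0.0676] 0.0005 [5.081e-01 5.000e-04] [0.5077 0.0011]
gry [ 0.4424 -0.0845  0.0679] 0.0007 [ 0.4425 -0.0847] [ 0.4417 -0.0843]
crate [ 0.6081 -0.2412  0.0363] 0.0025 [ 0.608  -0.2416] [ 0.6097 -0.2386]
crate [ 0.5834 -0.4193  0.0311] 0.0006 [ 0.5824 -0.4159] [ 0.5879 -0.4146]
crate [ 0.4108 -0.3919  0.0347] 0.0015 [ 0.4114 -0.3909] [ 0.4146 -0.3882]
crate [ 0.4351 -0.2165  0.0335] 0.0006 [ 0.4353 -0.2151] [ 0.4396 -0.2147]
crate [ 0.5108 -0.3158  0.0346] 0.0014 [ 0.5108 -0.3151] [ 0.5139 -0.3127]
pink [ 0.59241497 -0.11031211]
orange [ 0.68909612 -0.1229977 ]
```

>>> {"op": "carry_out", "data": {"motion": "0 0 -0.05 0 0 0.0715 1; 0 0 -0.05 0 0 0.0715 1; 0 0 -0.05 0 0 0.0715 1; 0 0 -0.05 0 0 0.0715 1; 0.07 -0.28 0 0 0 0 1; 0.07 -0.28 0 0 0 0 1; 0.07 -0.28 0 0 0 0 1; 0.07 -0.28 0 0 0 0 1; 0.07 -0.28 0 0 0 0 1; 0.07 -0.28 0 0 0 0 1; 0.07 -0.28 0 0 0 0 1; 0.07 -0.28 0 0 0 0 1"}}

```text
time: 1.6
tool_pos: [0.4162, -0.07, 0.2452]
ee_rot: [3.141, -0.0, -0.156]
wrist_force: [0.3, -0.4, -0.9]
width: 0.0941
finger_force: 0.0
```

```bash
cat > go.py <<'E'
import sys,numpy as np
from bench import readout
from scipy.spatial.transform import Rotation as Ro
O=np.array([.5707,.2740]);A=1.414
def go(x,y,z,local=False,yaw=-.157):
    if local:
        c,s=np.cos(A),np.sin(A); x,y=O+np.array([c*x-s*y,s*x+c*y])
    o=readout.get_obs();R=Ro.from_euler("xyz",o["ee_rot"])
    d=np.array([x,y,z])-o["tool_pos"]
    rv=(R.inv()*Ro.from_euler("xyz",[np.pi,0,yaw])).as_rotvec()
    print("t",round(float(o["time"]),2),"pos",o["tool_pos"].round(4),"local",(np.array([[np.cos(A),np.sin(A)],[-np.sin(A),np.cos(A)]])@(o["tool_pos"][:2]-O)).round(4),"rpy",o["ee_rot"].round(3),"F",o["wrist_force"].round(1),"w",o["width"].round(4))
    print("shift shares",(R.inv().apply(d)/.2).round(4),"turn",(np.degrees(rv)/120).round(4))
if __name__=="__main__":
    a=sys.argv; go(*map(float,a[1:4]),local=len(a)>4)
E
python3 go.py .0325 0 .24 L
```

```text
Traceback (most recent call last):
  File "go.py", line 14, in <module>
    a=sys.argv; go(*map(float,a[1:4]),local=len(a)>4)
                ~~^^^^^^^^^^^^^^^^^^^^^^^^^^^^^^^^^^^
  File "go.py", line 11, in go
    print("t",round(float(o["time"]),2),"pos",o["tool_pos"].round(4),"local",(np.array([[np.cos(A),np.sin(A)],[-np.sin(A),np.cos(A)]])@(o["tool_pos"][:2]-O)).round(4),"rpy",o["ee_rot"].round(3),"F",o["wrist_force"].round(1),"w",o["width"].round(4))
                                                                                                                                                                                                                                    ^^^^^^^^^^^^^^^^
AttributeError: 'float' object has no attribute 'round'
```

>>> {"op": "carry_out", "data": {"motion": "0.07 -0.28 0 0 0 0 1; 0.07 -0.28 0 0 0 0 1; 0.07 -0.28 0 0 0 0 1; 0.07 -0.28 0 0 0 0 1; 0.07 -0.28 0 0 0 0 1; 0.07 -0.28 0 0 0 0 0.7; 0 0 0 0 0 0 0.7; 0 0 0 0 0 0 0.7"}}

```text
time: 2.6
tool_pos: [0.5509, 0.2465, 0.2447]
ee_rot: [3.14, 0.001, -0.156]
wrist_force: [0.3, 0.5, 0.6]
width: 0.0678
finger_force: 0.0
```

```bash
sed -i 's/o\["width"\].round(4)/round(float(o["width"]),4)/' go.py; python3 go.py .0325 0 .147 L
```

```text
t 2.6 pos [0.5509 0.2465 0.2447] local [-0.0302  0.0153] rpy [ 3.14e+00  1.00e-03 -1.56e-01] F [0.3 0.5 0.6] w 0.0678
shift shares [ 0.0774 -0.3143  0.4878] turn [0.0007 0.0006 0.0004]
```

Align over the handle, descend, and grip.

>>> {"op": "carry_out", "data": {"motion": "0.04 -0.16 0 0 0 0 0.7; 0.037 -0.155 0 0 0 0 0.7; 0 0 0.16 0 0 0 0.7; 0 0 0.16 0 0 0 0.7; 0 0 0.1 0 0 0 0.7; 0 0 0.065 0 0 0 0.7; 0 0 0 0 0 0 0.7; 0 0 0 0 0 0 0; 0 0 0 0 0 0 0; 0 0 0 0 0 0 0; 0 0 0 0 0 0 0; 0 0 0 0 0 0 0"}}

```text
time: 4.1
tool_pos: [0.5763, 0.307, 0.1485]
ee_rot: [-3.141, -0.0, -0.156]
wrist_force: [0.8, 1.4, 0.9]
width: 0.0192
finger_force: 0.4
```

```bash
python3 go.py .079 0 .147 L
```

```text
t 4.1 pos [0.5763 0.307  0.1485] local [ 0.0335 -0.0004] rpy [-3.141 -0.    -0.156] F [0.8 1.4 0.9] w 0.0192
shift shares [-0.0017 -0.2276  0.0075] turn [-0.0001 -0.0001  0.0004]
```

>>> {"op": "carry_out", "data": {"motion": "0 0 0 0 0 0 0; 0 0 0 0 0 0 0; 0 -0.05 0 0 0 0 0; 0 -0.05 0 0 0 0 0; 0 -0.05 0 0 0 0 0; 0 -0.05 0 0 0 0 0; 0 -0.02 0 0 0 0 0; 0 0 0 0 0 0 0; 0 0 0 0 0 0 0; 0 0 0 0 0 0 0"}}

```text
time: 5.35
tool_pos: [0.5834, 0.3508, 0.1485]
ee_rot: [-3.14, -0.001, -0.156]
wrist_force: [2.5, 0.8, -0.3]
width: 0.0177
finger_force: 30.0
```

```bash
python3 go.py .079 0 .147 L
```

```text
t 5.35 pos [0.5834 0.3508 0.1485] local [ 0.0778 -0.0005] rpy [-3.14e+00 -1.00e-03 -1.56e-01] F [ 2.5  0.8 -0.3] w 0.0177
shift shares [-0.0026 -0.0059  0.0074] turn [-0.0006 -0.0003  0.0004]
```

>>> {"op": "carry_out", "data": {"motion": "0 0 0 0 0 0 0.6; 0 0 0 0 0 0 0.6; 0 0 -0.1 0 0 0 0.6; 0 0 -0.15 0 0 0 0.3; 0 0 -0.1 0 0 0 0; 0 0.26 0 0 0 0 0; 0 0.26 0 0 0 0 0; 0 0.26 0 0 0 0 0; 0 0.26 0 0 0 0 0; 0 0.26 0 0 0 0 0; 0 0 0 0 0 0 0; 0 0 0 0 0 0 0"}}

```text
time: 6.85
tool_pos: [0.5426, 0.0938, 0.2185]
ee_rot: [-3.141, 0.0, -0.156]
wrist_force: [0.3, 0.4, 1.4]
width: 0.0004
finger_force: 0.0
```

```bash
python3 go.py -.187 0 .065 L; python3 - <<'E'
from h import *
T=snap("top");S=snap("scene")
cv2.imwrite("pics/d1.png",np.vstack([T["pixels"][170:320,40:380],S["pixels"][190:360,260:600]])[:,:,::-1])
E
```

```text
t 6.85 pos [0.5426 0.0938 0.2185] local [-0.1824 -0.0004] rpy [-3.141  0.    -0.156] F [0.3 0.4 1.4] w 0.0004
shift shares [-0.0018  0.0236  0.7677] turn [-0.0003  0.      0.0003]
```

View pics/d1.png

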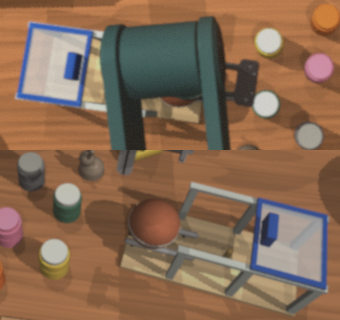

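The cover is fully back and the globe is still at the foot of the ramp. The scene crop doesn't show the gripper where I expected it, so I'll check that before going on.

```bash
python3 - <<'E'
from h import *
S=snap("scene")
print(proj(S,np.array([.5426,.0938,.2185])),np.array(S["t"]),readout.get_obs()["joint_positions"].round(2))
cv2.imwrite("pics/d2.png",S["pixels"][:,:,::-1])
E
```

```text
[383.10930966 209.53363589] [ 0.09199207 -0.41671813  1.23994078] [0.07 0.09 1.35 0.   1.71 1.79]
```

View pics/d2.png

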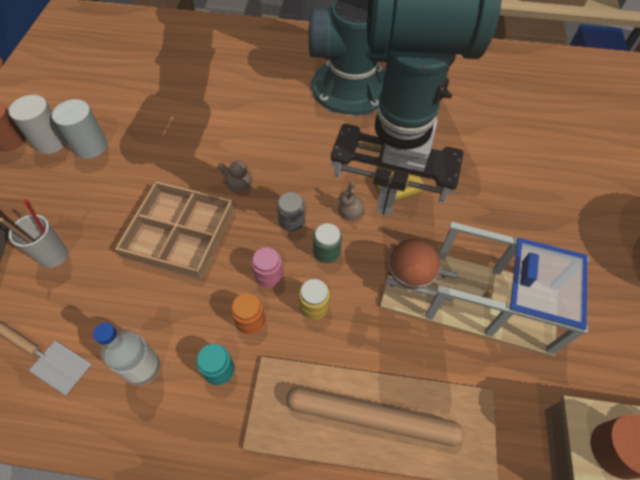

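The fingertips are at (385,208), where the projection puts them, so everything agrees. Next I'll come down behind the globe.

>>> {"op": "carry_out", "data": {"motion": "0 0.024 0 0 0 0 0; 0 0 0.2 0 0 0 0; 0 0 0.25 0 0 0 0; 0 0 0.2 0 0 0 0; 0 0 0.118 0 0 0 0; 0 0 0 0 0 0 0; 0 -0.05 0 0 0 0 0; 0 -0.02 0 0 0 0 0; 0 0 0 0 0 0 0; 0 0 0 0 0 0 0"}}

```text
time: 8.25
tool_pos: [0.5444, 0.1026, 0.0655]
ee_rot: [-3.142, -0.001, -0.156]
wrist_force: [-0.4, 0.5, -0.6]
width: 0.0005
finger_force: 0.0
```

```bash
python3 go.py -.165 0 .065 L
```

```text
t 8.25 pos [0.5444 0.1026 0.0655] local [-0.1734 -0.0008] rpy [-3.142e+00 -1.000e-03 -1.560e-01] F [-0.4  0.5 -0.6] w 0.0005
shift shares [-0.0038 -0.0419  0.0024] turn [-0.     -0.0005  0.0005]
```

>>> {"op": "carry_out", "data": {"motion": "0 -0.02 0 0 0 0 0; 0 -0.02 0 0 0 0 0; 0 -0.02 0 0 0 0 0; 0 -0.02 0 0 0 0 0; 0 -0.02 0 0 0 0 0; 0 -0.02 0 0 0 0 0; 0 -0.02 0 0 0 0 0; 0 -0.02 0 0 0 0 0; 0 -0.02 0 0 0 0 0; 0 -0.02 0 0 0 0 0; 0 -0.02 0 0 0 0 0; 0 0 0 0 0 0 0"}}

```text
time: 9.75
tool_pos: [0.5509, 0.1465, 0.0648]
ee_rot: [-3.141, 0.0, -0.156]
wrist_force: [-0.6, -0.5, -0.1]
width: 0.0003
finger_force: 0.0
```

```bash
cat > gl.py <<'E'
from h import *
from go import O,A
c,s=np.cos(A),np.sin(A);R=np.array([[c,-s],[s,c]])
S=snap("scene");T=snap("top")
hsv=cv2.cvtColor(np.ascontiguousarray(S["pixels"]),cv2.COLOR_RGB2HSV)
b=blob(S,(0,130,40),(8,255,255),(370,210,560,320),150)
for k in b[:2]:
    x,y,w,h=k[2]; X=plane(S,(x+w/2,y+h/2),.074);print(k,"local",R.T@(X[:2]-O))
print(blob(T,(0,130,40),(8,255,255),(90,210,255,300),60)[:2])
E
python3 go.py -.08 0 .065 L; python3 gl.py
```

```text
t 9.75 pos [0.5509 0.1465 0.0648] local [-0.129  -0.0004] rpy [-3.141  0.    -0.156] F [-0.6 -0.5 -0.1] w 0.0003
shift shares [-0.0016 -0.2451 -0.001 ] turn [-0.0002  0.      0.0006]
[]
```

```bash
python3 - <<'E'
from h import *
S=snap("scene");cv2.imwrite("pics/e1.png",cv2.resize(S["pixels"][150:350,340:600],None,fx=3,fy=3)[:,:,::-1])
E
```

```text
(no output)
```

View pics/e1.png

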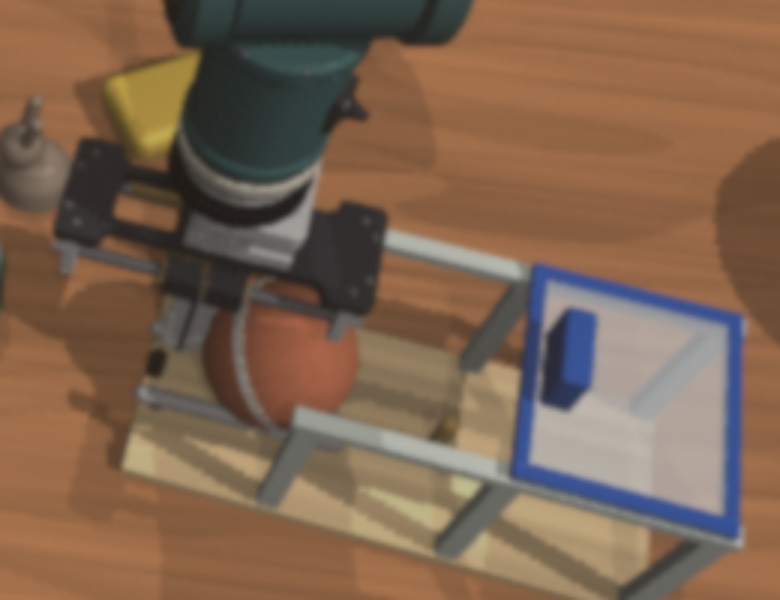

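The globe has rolled up against the fingers, with its centre at about (433,268) in the scene image. Continue up the ramp.

>>> {"op": "carry_out", "data": {"motion": "0 -0.02 0 0 0 0 0; 0 -0.02 0 0 0 0 0; 0 -0.02 0 0 0 0 0; 0 -0.02 0 0 0 0 0; 0 -0.02 0 0 0 0 0; 0 -0.02 0 0 0 0 0; 0 -0.02 0 0 0 0 0; 0 -0.02 0 0 0 0 0; 0 -0.015 0 0 0 0 0; 0 -0.01 0 0 0 0 0; 0 -0.01 0 0 0 0 0; 0 0 0 0 0 0 0"}}

```text
time: 11.4
tool_pos: [0.557, 0.1848, 0.0648]
ee_rot: [-3.141, 0.0, -0.156]
wrist_force: [-0.5, -0.4, -0.3]
width: 0.0004
finger_force: 0.2
```

```bash
python3 go.py -.076 0 .065 L; python3 - <<'E'
from h import *
from go import O,A
S=snap("scene")
hsv=cv2.cvtColor(np.ascontiguousarray(S["pixels"]),cv2.COLOR_RGB2HSV)
sub=hsv[240:300,400:520];print(sub[25,::6].tolist())
for x in(-.03,-.02,0):print(x,proj(S,np.r_[O+x*np.array([np.cos(A),np.sin(A)]),.075]))
E
```

```text
t 11.4 pos [0.557  0.1848 0.0648] local [-0.0903 -0.0004] rpy [-3.141  0.    -0.156] F [-0.5 -0.4 -0.3] w 0.0004
shift shares [-0.0019 -0.0713 -0.001 ] turn [-0.0001  0.      0.0005]
[[17, 81, 101], [18, 33, 94], [12, 14, 88], [15, 16, 94], [12, 16, 79], [8, 48, 79], [9, 129, 81], [8, 137, 99], [9, 140, 122], [9, 141, 137], [9, 142, 147], [11, 57, 161], [8, 108, 111], [16, 26, 107], [15, 80, 115], [12, 131, 134], [15, 40, 76], [30, 16, 81], [12, 116, 101], [6, 77, 99]]
-0.03 [453.00037327 273.45814784]
-0.02 [458.36535829 274.87781989]
0 [469.14871258 277.73129043]
```

>>> {"op": "carry_out", "data": {"motion": "0 -0.01 0 0 0 0 0; 0 -0.01 0 0 0 0 0; 0 -0.01 0 0 0 0 0; 0 -0.01 0 0 0 0 0; 0 -0.01 0 0 0 0 0; 0 -0.01 0 0 0 0 0; 0 -0.01 0 0 0 0 0; 0 0 0 0 0 0 0; 0 0 0 0 0 0 0; 0 0 0 0 0 0 0"}}

```text
time: 12.7
tool_pos: [0.5592, 0.1983, 0.0648]
ee_rot: [3.142, 0.0, -0.156]
wrist_force: [0.3, -0.0, 0.9]
width: 0.0001
finger_force: 0.0
```

```bash
python3 go.py -.076 0 .065 L; python3 - <<'E'
from h import *
S=snap("scene");cv2.imwrite("pics/e2.png",cv2.resize(S["pixels"][190:350,390:590],None,fx=3.5,fy=3.5)[:,:,::-1])
E
```

```text
t 12.7 pos [0.5592 0.1983 0.0648] local [-0.0766 -0.0004] rpy [ 3.142  0.    -0.156] F [ 0.3 -0.   0.9] w 0.0001
shift shares [-0.0021 -0.0029 -0.0008] turn [0.     0.     0.0003]
```

View pics/e2.png

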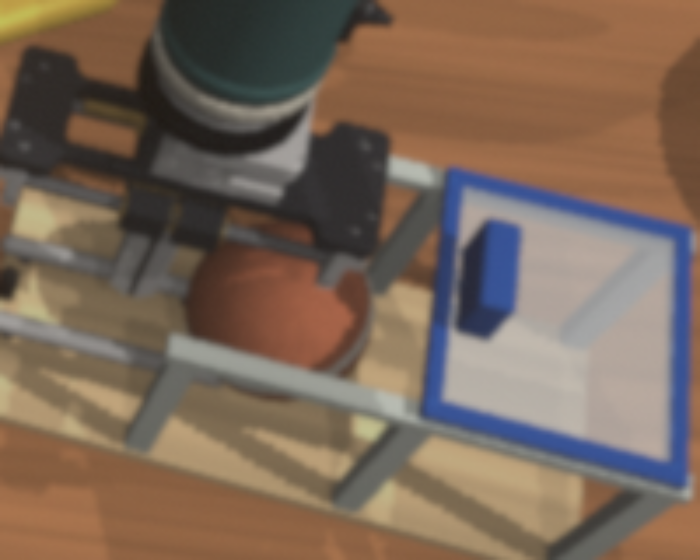

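The globe has left the fingers. Its centre is at about (470,278), where the projection puts the nest (469,278), so it has seated. Retreat, rise, and go to the handle.

>>> {"op": "carry_out", "data": {"motion": "0 0.05 0 0 0 0 0; 0 0.1 0 0 0 0 0; 0 0 -0.2 0 0 0 0; 0 0 -0.28 0 0 0 0; 0 0 -0.28 0 0 0 0.3; 0 -0.23 0 0 0 0 0.6; 0 -0.23 0 0 0 0 0.6; 0 -0.23 0 0 0 0 0.6; 0 -0.235 0 0 0 0 0.6; 0 0 0 0 0 0 0.6; 0 0 0 0 0 0 0.6"}}

```text
time: 14.12
tool_pos: [0.5835, 0.3499, 0.2166]
ee_rot: [3.14, 0.0, -0.157]
wrist_force: [0.7, -0.6, 0.5]
width: 0.0562
finger_force: 0.0
```

```bash
python3 go.py .078 0 .1485 L
```

```text
t 14.12 pos [0.5835 0.3499 0.2166] local [ 0.077  -0.0008] rpy [ 3.14   0.    -0.157] F [ 0.7 -0.6  0.5] w 0.0562
shift shares [-0.0038 -0.0057  0.3407] turn [ 0.0007  0.0001 -0.0001]
```

>>> {"op": "carry_out", "data": {"motion": "-0.003 -0.005 0 0 0 0 0.6; 0 0 0.14 0 0 0 0.6; 0 0 0.12 0 0 0 0.6; 0 0 0.08 0 0 0 0.6; 0 0 0 0 0 0 0; 0 0 0 0 0 0 0; 0 0 0 0 0 0 0; 0 0 0 0 0 0 0; 0 0 0 0 0 0 0; 0 0 0 0 0 0 0; 0 0 0 0 0 0 0"}}

```text
time: 15.5
tool_pos: [0.583, 0.3508, 0.15]
ee_rot: [3.139, -0.001, -0.158]
wrist_force: [-1.8, -5.1, 2.9]
width: 0.0175
finger_force: 30.0
```

```bash
python3 go.py -.042 0 .1485 L
```

```text
t 15.5 pos [0.583  0.3508 0.15  ] local [ 0.0778 -0.0001] rpy [ 3.139e+00 -1.000e-03 -1.580e-01] F [-1.8 -5.1  2.9] w 0.0175
shift shares [-3.000e-04  5.991e-01  9.100e-03] turn [ 0.0013 -0.0004 -0.0003]
```

>>> {"op": "carry_out", "data": {"motion": "0 0.06 0 0 0 0 0; 0 0.06 0 0 0 0 0; 0 0.06 0 0 0 0 0; 0 0.06 0 0 0 0 0; 0 0.06 0 0 0 0 0; 0 0.06 0 0 0 0 0; 0 0.06 0 0 0 0 0; 0 0.06 0 0 0 0 0; 0 0.06 0 0 0 0 0; 0 0.035 0 0 0 0 0; 0 0.03 0 0 0 0 0; 0 0 0 0 0 0 0"}}

```text
time: 17.0
tool_pos: [0.5638, 0.2324, 0.1499]
ee_rot: [-3.141, -0.001, -0.157]
wrist_force: [-1.3, 1.8, 7.2]
width: 0.0176
finger_force: 30.0
```

>>> {"op": "carry_out", "data": {"motion": "0 0 0 0 0 0 0; 0 0 0 0 0 0 0"}}

```text
time: 17.25
tool_pos: [0.5638, 0.2324, 0.1499]
ee_rot: [-3.141, -0.001, -0.157]
wrist_force: [-2.1, 1.5, 6.3]
width: 0.0175
finger_force: 30.0
```

```bash
python3 go.py -.042 0 .1485 L
```

```text
t 17.25 pos [0.5638 0.2324 0.1499] local [-0.0422  0.0003] rpy [-3.141e+00 -1.000e-03 -1.570e-01] F [-2.1  1.5  6.3] w 0.0175
shift shares [ 0.0017 -0.0009  0.0072] turn [-0.0001 -0.0003  0.0002]
```

>>> {"op": "carry_out", "data": {"motion": "0 0 0 0 0 0 0.6; 0 0 0 0 0 0 0.6; 0 0 -0.1 0 0 0 0.6; 0 0 -0.2 0 0 0 1; 0 0 -0.2 0 0 0 1; 0 0 0 0 0 0 1; 0 0 0 0 0 0 1"}}

```text
time: 18.12
tool_pos: [0.5635, 0.2327, 0.2471]
ee_rot: [3.14, 0.002, -0.156]
wrist_force: [0.2, -0.0, 0.7]
width: 0.0845
finger_force: 0.0
```

```bash
cat > jars.py <<'E'
from h import *
T=snap("top");S=snap("scene")
for n,s,z in(("S",S,.067),("T",T,.07)):
    for b in blob(s,(0,0,125),(179,70,255),(240,170,360,330) if n=="S" else (280,190,400,330),150): print(n,b,plane(s,b[1],z)[:2].round(4))
for b in blob(S,(105,120,50),(130,255,255),(400,200,600,350)):print("blue",b)
E
python3 go.py .6343 -.008 .2; python3 jars.py
```

```text
t 18.12 pos [0.5635 0.2327 0.2471] local [-0.0419  0.0006] rpy [ 3.14e+00  2.00e-03 -1.56e-01] F [ 0.2 -0.   0.7] w 0.0845
shift shares [0.5374 1.1336 0.2358] turn [0.0006 0.0011 0.0003]
S (552, (np.float64(314.0), np.float64(291.2)), [301, 279, 27, 26]) [ 0.6352 -0.0074]
S (460, (np.float64(327.5), np.float64(233.6)), [315, 223, 26, 23]) [0.5079 0.0013]
S (360, (np.float64(290.2), np.float64(202.1)), [279, 192, 23, 21]) [ 0.4432 -0.0844]
T (547, (np.float64(305.1), np.float64(273.5)), [292, 261, 27, 26]) [0.5081 0.0009]
T (507, (np.float64(349.3), np.float64(305.4)), [337, 293, 25, 26]) [ 0.4433 -0.0851]
T (484, (np.float64(308.5), np.float64(210.4)), [296, 198, 25, 25]) [ 0.6341 -0.0084]
blue (812, (np.float64(479.5), np.float64(268.0)), [439, 222, 78, 86])
blue (247, (np.float64(459.3), np.float64(249.6)), [454, 236, 12, 30])
```

>>> {"op": "carry_out", "data": {"motion": "0.134 0.28 0 0 0 0 1; 0.134 0.28 0 0 0 0 1; 0.134 0.28 0 0 0 0 1; 0.135 0.294 0 0 0 0 1; 0 0 0.25 0 0 0 1; 0 0 0.25 0 0 0 1; 0 0 0 0 0 0 1; 0 0 0 0 0 0 1"}}

```text
time: 19.23
tool_pos: [0.6348, -0.0055, 0.15]
ee_rot: [3.142, -0.001, -0.156]
wrist_force: [0.5, -0.7, 0.9]
width: 0.0941
finger_force: 0.0
```

```bash
python3 go.py .6343 -.008 .042
```

```text
t 19.23 pos [ 0.6348 -0.0055  0.15  ] local [-0.266  -0.1069] rpy [ 3.142e+00 -1.000e-03 -1.560e-01] F [ 0.5 -0.7  0.9] w 0.0941
shift shares [-0.001   0.0128  0.54  ] turn [ 0.     -0.0006  0.0005]
```

>>> {"op": "carry_out", "data": {"motion": "0 0.012 0.2 0 0 0 1; 0 0 0.2 0 0 0 1; 0 0 0.14 0 0 0 1; 0 0 0 0 0 0 1; 0 0 0 0 0 0 0; 0 0 0 0 0 0 0; 0 0 0 0 0 0 0; 0 0 0 0 0 0 0; 0 0 0 0 0 0 0; 0 0 0 0 0 0 0; 0 0 -0.1 0 0 0 0; 0 0 -0.2 0 0 0 0"}}

```text
time: 20.72
tool_pos: [0.6316, -0.0076, 0.0986]
ee_rot: [3.141, 0.007, -0.156]
wrist_force: [0.8, 0.2, -2.7]
width: 0.0574
finger_force: 30.0
```

>>> {"op": "carry_out", "data": {"motion": "0 0 -0.2 0 0 0 0; 0 0 0 0 0 0 0"}}

```text
time: 20.98
tool_pos: [0.6364, -0.0081, 0.1459]
ee_rot: [-3.141, -0.009, -0.156]
wrist_force: [-0.4, 0.2, -1.9]
width: 0.0572
finger_force: 30.0
```

```bash
python3 go.py .561 -.278 .142
```

```text
t 20.98 pos [ 0.6364 -0.0081  0.1459] local [-0.2684 -0.109 ] rpy [-3.141 -0.009 -0.156] F [-0.4  0.2 -1.9] w 0.0572
shift shares [-0.163   1.3917  0.0172] turn [-0.0003 -0.0045  0.0004]
```

>>> {"op": "carry_out", "data": {"motion": "0 0.1 0 0 0 0 0; -0.033 0.24 0 0 0 0 0; -0.033 0.26 0 0 0 0 0; -0.033 0.26 0 0 0 0 0; -0.032 0.26 0 0 0 0 0; -0.03 0.2 0 0 0 0 0; 0 0.07 0 0 0 0 0; 0 0 0 0 0 0 0; 0 0 0 0 0 0 0"}}

```text
time: 22.1
tool_pos: [0.5589, -0.2762, 0.14]
ee_rot: [-3.14, 0.001, -0.155]
wrist_force: [0.1, 0.6, -2.6]
width: 0.0574
finger_force: 30.0
```

```bash
python3 go.py .561 -.278 .048
```

```text
t 22.1 pos [ 0.5589 -0.2762  0.14  ] local [-0.5453 -0.0742] rpy [-3.14e+00  1.00e-03 -1.55e-01] F [ 0.1  0.6 -2.6] w 0.0574
shift shares [0.0126 0.0079 0.4598] turn [-0.0007  0.0006  0.001 ]
```

>>> {"op": "carry_out", "data": {"motion": "0.012 0.008 0 0 0 0 0; 0 0 0.15 0 0 0 0; 0 0 0.15 0 0 0 0; 0 0 0.1 0 0 0 0; 0 0 0.05 0 0 0 0; 0 0 0.01 0 0 0 0; 0 0 0 0 0 0 0; 0 0 0 0 0 0 0.72; 0 0 0 0 0 0 0.72; 0 0 0 0 0 0 0.72; 0 0 -0.05 0 0 0 0.72; 0 0 -0.2 0 0 0 0.72"}}

```text
time: 23.6
tool_pos: [0.5591, -0.2785, 0.0967]
ee_rot: [-3.139, 0.006, -0.156]
wrist_force: [0.9, -0.7, 0.8]
width: 0.0675
finger_force: 0.0
```

>>> {"op": "carry_out", "data": {"motion": "0 0 -0.25 0 0 0 1; 0 -0.25 -0.1 0 0 0 1; 0 -0.28 0 0 0 0 1; 0 -0.28 0 0 0 0 1; -0.05 -0.28 0 0 0 0 1; -0.05 -0.2 0 0 0 0 1; 0 0 0 0 0 0 1; 0 0 0 0 0 0 1"}}

```text
time: 24.6
tool_pos: [0.5815, -0.0221, 0.1695]
ee_rot: [3.141, -0.001, -0.156]
wrist_force: [0.0, 0.6, -0.2]
width: 0.094
finger_force: 0.0
```

```bash
python3 go.py .508 .001 .042; python3 - <<'E'
from h import *
S=snap("scene");T=snap("top");cv2.imwrite("pics/f1.png",np.hstack([S["pixels"][150:330,100:370],T["pixels"][190:370,260:530]])[:,:,::-1])
for b in blob(S,(0,0,125),(179,70,255),(120,170,360,330),150): print(b,plane(S,b[1],.067)[:2].round(4),plane(S,b[1],.072)[:2].round(4))
E
```

```text
t 24.6 pos [ 0.5815 -0.0221  0.1695] local [-0.2908 -0.0569] rpy [ 3.141e+00 -1.000e-03 -1.560e-01] F [ 0.   0.6 -0.2] w 0.094
shift shares [-0.3818 -0.0574  0.6372] turn [ 0.0004 -0.0005  0.0004]
(508, (np.float64(180.9), np.float64(238.4)), [168, 227, 27, 24]) [ 0.5602 -0.2815] [ 0.563  -0.2795]
(418, (np.float64(326.5), np.float64(233.8)), [315, 223, 23, 23]) [ 0.5087 -0.0006] [ 5.118e-01 -3.000e-04]
(197, (np.float64(330.5), np.float64(183.1)), [315, 170, 27, 24]) [ 0.3823 -0.0084] [ 0.3863 -0.0081]
```

View pics/f1.png

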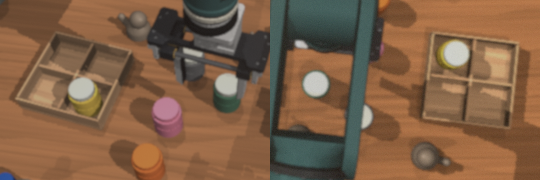

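The yellow jar stands in its cell (scene 181,238; top about 445,245). The green one is unmoved at (327,234). It's next.

>>> {"op": "carry_out", "data": {"motion": "-0.2 -0.03 0 0 0 0 1; -0.18 -0.027 0 0 0 0 1; 0 0 0 0 0 0 1; 0 0 0.2 0 0 0 1; 0 0 0.2 0 0 0 1; 0 0 0.15 0 0 0 1; 0 0 0.087 0 0 0 1; 0 0 0 0 0 0 1"}}

```text
time: 25.7
tool_pos: [0.5077, 0.0009, 0.0403]
ee_rot: [3.141, 0.002, -0.157]
wrist_force: [-0.3, -0.1, 0.2]
width: 0.0941
finger_force: 0.0
```

>>> {"op": "carry_out", "data": {"motion": "0 0 0 0 0 0 0; 0 0 0 0 0 0 0; 0 0 0 0 0 0 0; 0 0 0 0 0 0 0; 0 0 0 0 0 0 0; 0 0 0 0 0 0 0; 0 0 -0.1 0 0 0 0; 0 0 -0.2 0 0 0 0; 0 0 -0.18 0 0 0 0; 0 0 0 0 0 0 0"}}

```text
time: 26.95
tool_pos: [0.5098, 0.0016, 0.1398]
ee_rot: [-3.141, -0.006, -0.156]
wrist_force: [0.9, 0.7, -2.3]
width: 0.0577
finger_force: 30.0
```

```bash
python3 go.py .474 -.2656 .142
```

```text
t 26.95 pos [0.5098 0.0016 0.1398] local [-0.2786  0.0176] rpy [-3.141 -0.006 -0.156] F [ 0.9  0.7 -2.3] w 0.0577
shift shares [ 0.0307  1.3476 -0.0119] turn [-0.0004 -0.0028  0.0004]
```

>>> {"op": "carry_out", "data": {"motion": "0.005 0.1 0 0 0 0 0; 0.005 0.24 0 0 0 0 0; 0.005 0.26 0 0 0 0 0; 0.005 0.26 0 0 0 0 0; 0.005 0.22 0 0 0 0 0; 0.005 0.2 0 0 0 0 0; 0 0.068 0 0 0 0 0; 0 0 0 0 0 0 0; 0 0 0 0 0 0 0"}}

```text
time: 28.08
tool_pos: [0.4719, -0.2641, 0.1365]
ee_rot: [-3.14, 0.001, -0.155]
wrist_force: [-0.2, 0.2, -2.7]
width: 0.0574
finger_force: 30.0
```

```bash
python3 go.py .474 -.2656 .046
```

```text
t 28.07 pos [ 0.4719 -0.2641  0.1365] local [-0.547   0.0135] rpy [-3.14e+00  1.00e-03 -1.55e-01] F [-0.2  0.2 -2.7] w 0.0574
shift shares [0.012  0.0063 0.4526] turn [-0.0007  0.0007  0.001 ]
```

>>> {"op": "carry_out", "data": {"motion": "0.012 0.006 0 0 0 0 0; 0 0 0.15 0 0 0 0; 0 0 0.15 0 0 0 0; 0 0 0.1 0 0 0 0; 0 0 0.045 0 0 0 0; 0 0 0.008 0 0 0 0; 0 0 0 0 0 0 0; 0 0 0 0 0 0 0.72; 0 0 0 0 0 0 0.72; 0 0 0 0 0 0 0.72; 0 0 -0.05 0 0 0 0.72; 0 0 -0.2 0 0 0 0.72"}}

```text
time: 29.58
tool_pos: [0.4725, -0.2661, 0.0952]
ee_rot: [-3.139, 0.006, -0.156]
wrist_force: [-0.0, -0.2, 0.4]
width: 0.068
finger_force: 0.0
```

>>> {"op": "carry_out", "data": {"motion": "0 0 -0.25 0 0 0 1; -0.06 -0.2 -0.1 0 0 0 1; -0.1 -0.25 -0.1 0 0 0 1; -0.137 -0.25 0 0 0 0 1; 0 -0.168 0 0 0 0 1; 0 0 0 0 0 0 1; 0 0 0 0 0 0 1"}}

```text
time: 30.45
tool_pos: [0.4426, -0.0872, 0.1874]
ee_rot: [3.141, -0.001, -0.156]
wrist_force: [-0.9, -0.3, -0.3]
width: 0.0942
finger_force: 0.0
```

```bash
python3 go.py .4428 -.085 .042; python3 - <<'E'
from h import *
S=snap("scene");T=snap("top")
for b in blob(S,(0,0,120),(179,70,255),(120,170,360,330),60): print(b,plane(S,b[1],.072)[:2].round(4))
for b in blob(T,(0,0,120),(179,70,255),(290,190,510,330),60): print(b,plane(T,b[1],.072)[:2].round(4))
cv2.imwrite("pics/f2.png",np.hstack([S["pixels"][150:330,100:370],T["pixels"][190:370,260:530]])[:,:,::-1])
E
```

```text
t 30.45 pos [ 0.4426 -0.0872  0.1874] local [-0.3767  0.0701] rpy [ 3.141e+00 -1.000e-03 -1.560e-01] F [-0.9 -0.3 -0.3] w 0.0942
shift shares [-0.0015 -0.0115  0.7268] turn [ 0.0004 -0.0004  0.0004]
(508, (np.float64(180.9), np.float64(238.4)), [168, 227, 27, 24]) [ 0.563  -0.2795]
(421, (np.float64(207.6), np.float64(199.2)), [195, 189, 25, 22]) [ 0.464  -0.2523]
(417, (np.float64(290.4), np.float64(202.0)), [278, 192, 26, 22]) [ 0.4465 -0.0832]
(514, (np.float64(446.2), np.float64(243.2)), [434, 231, 26, 25]) [ 0.5621 -0.2807]
(443, (np.float64(435.9), np.float64(291.3)), [422, 280, 27, 26]) [ 0.4673 -0.2566]
```

View pics/f2.png

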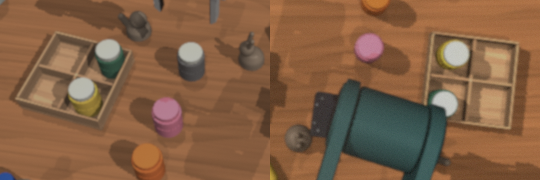

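Yellow and green are both in the crate, but green (scene 208,199; top about 436,291) is off its cell's centre by about 13 mm. I'll check its height.

```bash
python3 - <<'E'
from h import *
S=snap("scene");T=snap("top")
print("green",tri(S,(207.6,199.2),T,(435.9,291.3)),"yellow",tri(S,(180.9,238.4),T,(446.2,243.2)))
cv2.imwrite("pics/f3.png",cv2.resize(S["pixels"][165:285,105:245],None,fx=5,fy=5,interpolation=cv2.INTER_CUBIC)[:,:,::-1])
E
```

```text
green (array([ 0.46681332, -0.25339098,  0.0757391 ]), np.float64(0.004928785381226028)) yellow (array([ 0.5621333 , -0.28065163,  0.07030739]), np.float64(0.0009528901568106755))
```

View pics/f3.png

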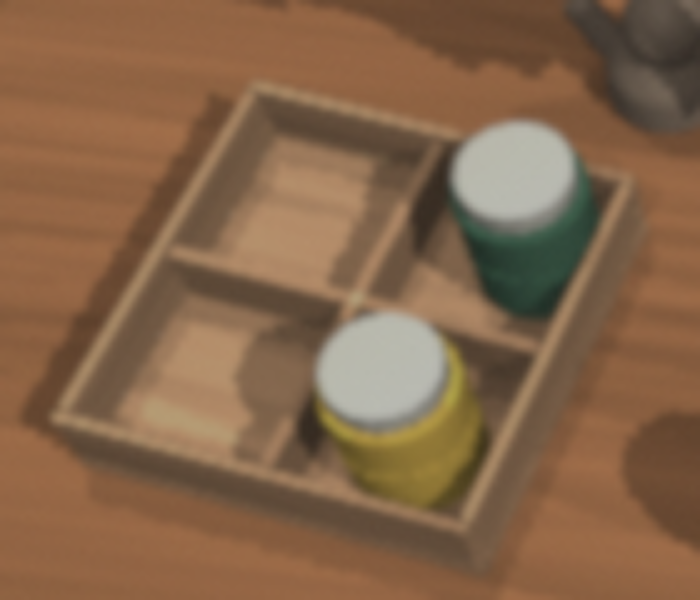

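Green looks upright and inside its cell, and the arm covers part of its lid in the top view. I'll get grey now and check green again later with the arm out of the way.

>>> {"op": "carry_out", "data": {"motion": "0 -0.01 0.2 0 0 0 1; 0 0 0.2 0 0 0 1; 0 0 0.2 0 0 0 1; 0 0 0.12 0 0 0 1; 0 0 0 0 0 0 1; 0 0 0 0 0 0 0; 0 0 0 0 0 0 0; 0 0 0 0 0 0 0; 0 0 0 0 0 0 0; 0 0 0 0 0 0 0; 0 0 0 0 0 0 0; 0 0 -0.1 0 0 0 0"}}

```text
time: 32.15
tool_pos: [0.4407, -0.0837, 0.0607]
ee_rot: [-3.14, 0.006, -0.156]
wrist_force: [-0.1, -0.4, -3.0]
width: 0.0573
finger_force: 30.0
```

>>> {"op": "carry_out", "data": {"motion": "0 0 -0.2 0 0 0 0; 0 0 -0.2 0 0 0 0; 0 0 -0.1 0 0 0 0; 0 0 0 0 0 0 0; 0 0 0 0 0 0 0"}}

```text
time: 32.78
tool_pos: [0.4418, -0.0841, 0.1609]
ee_rot: [-3.141, 0.003, -0.156]
wrist_force: [0.4, 0.0, -2.2]
width: 0.0572
finger_force: 30.0
```

```bash
python3 go.py .548 -.366 .16
```

```text
t 32.77 pos [ 0.4418 -0.0841  0.1609] local [-0.3739  0.0714] rpy [-3.141e+00  3.000e-03 -1.560e-01] F [ 0.4  0.  -2.2] w 0.0572
shift shares [7.4360e-01 1.3096e+00 1.0000e-03] turn [-0.0003  0.0016  0.0004]
```

>>> {"op": "carry_out", "data": {"motion": "0.06 0.1 0 0 0 0 0; 0.13 0.23 0 0 0 0 0; 0.14 0.25 0 0 0 0 0; 0.14 0.25 0 0 0 0 0; 0.13 0.23 0 0 0 0 0; 0.1 0.17 0 0 0 0 0; 0.043 0.08 0 0 0 0 0; 0 0 0 0 0 0 0; 0 0 0 0 0 0 0"}}

```text
time: 33.9
tool_pos: [0.5482, -0.3653, 0.1613]
ee_rot: [-3.14, 0.003, -0.156]
wrist_force: [0.5, 0.6, -2.4]
width: 0.0576
finger_force: 30.0
```

```bash
python3 go.py .548 -.366 .047
```

```text
t 33.9 pos [ 0.5482 -0.3653  0.1613] local [-0.635  -0.0776] rpy [-3.14e+00  3.00e-03 -1.56e-01] F [ 0.5  0.6 -2.4] w 0.0576
shift shares [0.0009 0.0047 0.5716] turn [-0.0009  0.0012  0.0006]
```

>>> {"op": "carry_out", "data": {"motion": "0 0.005 0.1 0 0 0 0; 0 0 0.15 0 0 0 0; 0 0 0.15 0 0 0 0; 0 0 0.1 0 0 0 0; 0 0 0.06 0 0 0 0; 0 0 0.014 0 0 0 0; 0 0 0 0 0 0 0; 0 0 0 0 0 0 0; 0 0 0 0 0 0 0.72; 0 0 0 0 0 0 0.72; 0 0 0 0 0 0 0.72; 0 0 -0.05 0 0 0 0.72"}}

```text
time: 35.4
tool_pos: [0.5481, -0.3671, 0.0575]
ee_rot: [-3.141, 0.002, -0.156]
wrist_force: [0.4, -0.3, -0.1]
width: 0.0672
finger_force: 0.0
```

>>> {"op": "carry_out", "data": {"motion": "0 0 -0.2 0 0 0 0.72; 0 0 -0.28 0 0 0 0.72; 0 0 -0.28 0 0 0 0.72; 0 0 -0.2 0 0 0 0.72; -0.24 0.15 0 0 0 0 0.72; -0.24 0.15 0 0 0 0 0.72; -0.24 0.15 0 0 0 0 0.72; -0.24 0.15 0 0 0 0 0.72; -0.24 0.15 0 0 0 0 0.72; -0.24 0.15 0 0 0 0 0.72; 0 0 0 0 0 0 0.72; 0 0 0 0 0 0 0.72"}}

```text
time: 36.9
tool_pos: [0.2366, -0.5004, 0.2508]
ee_rot: [3.141, -0.001, -0.156]
wrist_force: [0.4, 0.7, -0.2]
width: 0.0678
finger_force: 0.0
```

```bash
python3 go.py .25 -.5 .25; python3 - <<'E'
from h import *
from go import O,A
S=snap("scene");T=snap("top")
c=np.array([.511,-.3155]);ex=np.array([.99,-.144]);ey=np.array([.144,.99])
bs=blob(S,(0,0,120),(179,70,255),(120,170,240,290),100);bt=blob(T,(0,0,120),(179,70,255),(410,215,515,325),100)
for b in bs:
    q=plane(S,b[1],.073); k=min(bt,key=lambda t:np.linalg.norm(plane(T,t[1],.075)-q)); X,e=tri(S,b[1],T,k[1])
    print(b,k,X.round(4),round(e,4),"crate",((X[:2]-c)@ex).round(4),((X[:2]-c)@ey).round(4))
for s in(S,T):
  for b in blob(s,(105,120,50),(130,255,255),(400,200,600,350) if s is S else (60,180,260,300),100):print("blue",b)
a=lambda im:cv2.resize(im,(400,300),interpolation=cv2.INTER_CUBIC)
cv2.imwrite("pics/g1.png",np.vstack([np.hstack([a(S["pixels"][165:285,95:255]),a(T["pixels"][210:330,380:540])]),np.hstack([a(S["pixels"][210:345,400:580]),a(T["pixels"][175:310,70:250])])])[:,:,::-1])
E
```

```text
t 36.9 pos [ 0.2366 -0.5004  0.2508] local [-0.8171  0.2091] rpy [ 3.141e+00 -1.000e-03 -1.560e-01] F [ 0.4  0.7 -0.2] w 0.0678
shift shares [ 0.066  -0.0126  0.0042] turn [ 0.0003 -0.0006  0.0003]
(506, (np.float64(180.9), np.float64(238.4)), [168, 227, 27, 24]) (507, (np.float64(446.1), np.float64(243.2)), [434, 231, 25, 25]) [ 0.5622 -0.2805  0.0704] 0.0008 crate 0.0456 0.042
(465, (np.float64(139.8), np.float64(226.6)), [127, 216, 26, 22]) (527, (np.float64(490.4), np.float64(249.0)), [478, 237, 26, 25]) [ 0.5485 -0.3675  0.0725] 0.0007 crate 0.0447 -0.0461
(407, (np.float64(207.7), np.float64(199.0)), [196, 189, 24, 21]) (536, (np.float64(434.5), np.float64(292.9)), [422, 280, 26, 26]) [ 0.4641 -0.2528  0.0727] 0.0017 crate -0.0555 0.0553
blue (881, (np.float64(478.3), np.float64(268.1)), [439, 222, 78, 86])
blue (228, (np.float64(459.7), np.float64(248.1)), [454, 236, 12, 27])
blue (736, (np.float64(157.2), np.float64(243.3)), [122, 202, 73, 83])
blue (206, (np.float64(175.5), np.float64(244.6)), [170, 232, 12, 26])
```

View pics/g1.png

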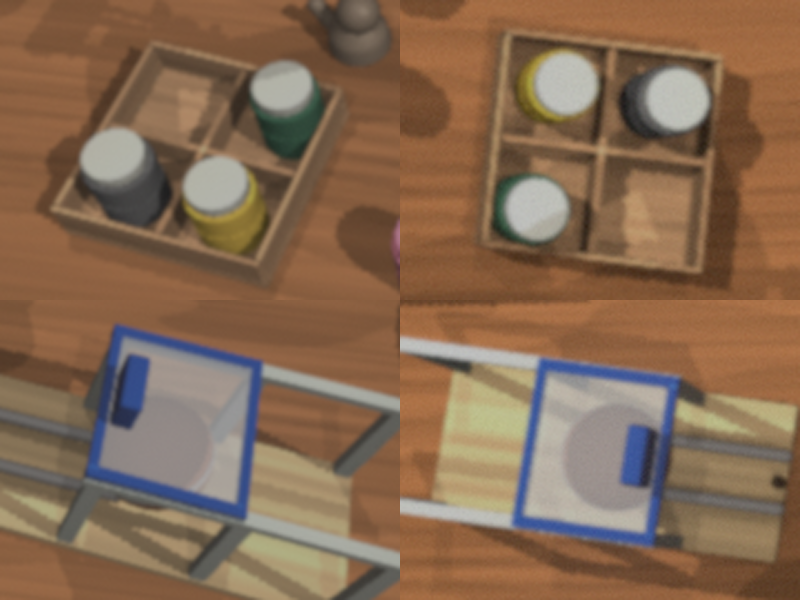

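All three jars stand upright in separate cells: yellow (181,238), grey (140,227) and green (208,199) in the scene image, with lid tops about 72 mm up. The cover is shut over the seated globe, with the handle at top (175,245). I'll hand it in.

```bash
python3 -c "
from bench import robot
print(robot.close_job())"
```

```text
the job is handed in; nothing more can be done
None
```

I handed the job in at 37 s: the globe looked seated with the cover shut over it, and the yellow, green and grey jars stood upright in separate cells. The green one had shifted into its cell's corner after placing. No verdict came back.

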